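Hang the marking gauge back on its catch hook

ROBOT

A 6-joint arm with a two-finger parallel gripper is mounted at the origin on a cart in front of the work surface, level with it; the furniture and walls round the work are solid. World frame = base frame: x ahead of the robot, y to its left, z up, the work surface at z = 0. Lengths are in m, angles in rad, forces in N, time in s.
With the tool pointing down it reaches from about 0.325 to 0.9 m from the base axis. Payload 3.5 kg.
Tool frame: the origin (TCP) lies between the finger pads; the fingertips stand 17 mm ahead of it and the grasp point (between the pads) lies 2 mm behind it (robot.finger_overhang is the distance from the TCP to the fingertips, in m); z points along the fingers, y is the direction in which the jaws open and shut (so a half turn about z gives the same grasp; the last joint's range is limited). The gripper opens to 85 mm and grips with 20 to 120 N. Pads are 22 mm wide; open, the fingers measure 114 mm over their backs; the gripper's body (76 mm by 85 mm) begins 54 mm behind the grasp point. The pads swing forward as they close: fully open they stand 13 mm farther back than shut.
Start: joints at [1.144, 0.276, -0.026, 1.268, 0, 1.467], TCP at [0.199, 0.593, 0.248] pointing down, gripper open.
Joint ranges: [-3.12, 3.12], [-0.85, 1.88], [-1.08, 1.24], [-1.95, 2.15], [-1.57, 1.53], [-3.14, 3.14]. Speed limits (rad/s): [2.57, 2.57, 3.14, 3.14, 3.14, 3.14].

INTERFACE

Orientations are given as a unit quaternion [x, y, z, w].
In Python, from workcell import readout, vision, robot gives the robot as it stands.
- The arm moves only by the tool jog_arm, never from a script. Its argument "plan" is a list of rows, each an object with "translation": the shift along the tool's x, y, z in m, a list of three; "twist": the turn about the tool's z in degrees; "jaw": the finger opening in m, from 0 to 0.0854. In form: [{"translation": [dx, dy, dz], "twist": twist, "jaw": jaw}, ...]. A call has 1 to 10 rows; each row is the pose to reach, as a shift and turn from the pose measured when the call began, along the tool's axes at that moment; what a row does not reach only later rows make up. A row lasts 1/10 s, in which the tool goes at most 50 mm and 8.59 degrees, less where a joint would pass 70% of its speed; a pose out of reach is approached as far as the arm can. A call with a gripper value outside its range is refused whole. The fingers move at their own pace and stop on an object; "newtons" is the grip in N (left out, the last holds). Time passes only in rows, so rows that repeat a pose let the fingers close. It gives the time, the measured TCP pose, the force and the opening at its end, in the units of the state.
- readout.read_state(): the state, without advancing time (a new reading comes with each control period).
- vision.camera(name): name is "scene" or "top" or "wrist"; returns a dict with "image" (400x640x3 uint8, red, green, blue), "fovy" (degrees; the focal length in pixels is half the picture's height over the tangent of half this angle, whatever the lens; pixels are square), "cx", "cy" (the principal point, pixels), "R" (3x3) and "t" (3): a world point X has camera coordinates R X + t. Camera axes: x right, y down, z forward; pixel columns grow to the right and rows downward; lengths in m; the calibration is good to about 2 mm. The wrist camera is an equidistant fisheye: a pixel r from the principal point sees the ray r / f radians off the axis. A picture is of the moment at which its call begins. There is no depth.
- robot.finish_job(): hands the job in, once; it reports no verdict.
The state is a dict: "time": time; "joints": joint angles; "joint_velocities": joint speeds; "joint_efforts": joint torques, N m; "position": TCP position; "tool_rot": TCP orientation; "contact_force": force on the tool from outside, world axes, zero at the start; "ft_torque": the same for the moment, N m; "gripper_width": opening from 0.0 (shut) to 1.0 (fully open).
Only numpy, scipy, OpenCV 4.12 (cv2) and the standard library are available. Lean on these libraries where they do the work, as an engineer would, in place of code of your own. Each camera call takes 0.05 s, during which the arm holds its last target.

TASK

Take the marking gauge out of the wooden stand and hang it, upright and with its fence facing you, on the one empty hook of the rack, close beside the other gauges: push it in past the sprung roller catch until it meets the buffer, then lower it so that the fence rests flat on both prongs behind their upturned tips, and let go. The hook is set in or out by an amount that you must feel for; work gently, press the buffer with no more than about 12 N, and do not knock the other gauges.

Things in the scene. Friction and masses are not known exactly. Their poses are not given: they have to be found in the camera images.
- gauge: loose marking gauge to hang, 0.1 to 0.17 kg, upright in the stand: beam 200 mm long, 18 x 18, through a fence block. Own x: along the beam, up; y: fence width; z: from the flush back to the fence's projecting side. Origin: mid width of the flush back, mid beam. mm: beam x -100..100, y -9..9, z 0..18; fence x 17..43, y -29..29, z 0..52; thumb screw (radius 8) x 30, z to 66.
- gauge_stub (a point): middle of the beam's free stub above the fence, at the gauge's x 72, y 0, z 9 mm (axes as the gauge). The stub, 18 x 18 mm, is 57 mm tall (x 43 to 100): grip it from above with the fingers closing along y; a small marking pin sticks out of its z side at x 92.
- stand: fixed wooden stand holding the gauge: two cheeks (16 mm thick, 64 deep, tops at 130 mm) 24 mm apart, gap open above and to the front (own -x, toward the robot), closed at the back (to 114 mm). The gauge's beam hangs in the gap, fence on the cheeks' tops, projecting side to own -x. Foot 100 x 90 x 14 mm. Origin: centre of the underside.
- rack: fixed wooden rack: foot 85 x 260 x 18 mm (own x -55..30), upright board 18 mm thick, 260 wide, 192 tall with a 26 mm thick cap. Three steel hooks stick out of its front (own -x, toward the robot) at own y = -80, 0, 80 mm and height 150 mm; two carry gauges, one is empty (any of the three). Origin: centre of the board at bench height.
- hook: mounting plate of the EMPTY hook. Origin: on the board's front face, mid hook, at the height of the prongs' tops; own -x out of the rack, y across. The hook's arm is set in or out by an unknown d, -28..28 mm (+: nearer the board; not measured, does not give way). mm: prongs 9 x 9, x -50+d..-124+d, gap y -11..11; upturned tips x -120+d..-124+d, 5 high above the tops.
- hook_mid (a point): point of the empty hook's mount at its x -64, y 0, z 0 mm (axes as hook): if d were 0, the free buffer's front face would be here. Rubber buffer: 40 mm wide, 4 to 22 mm above the prongs' tops, front face at x -64+d; it meets the flush back of the fence. Hung home, the gauge's back is at x -64+d to -66+d, its z pointing out of the rack, its origin 17 mm below the tops.
- catch (a joint): how far the empty hook's sprung roller catch is pushed aside, m: 0 out (holding), up to 0.009. Upright roller, radius 8 mm, centre at x -91+d, 8 to 16 mm below the prongs' tops, reaching 6 mm into the gap from the +y side. Yields at 2.3 N sideways, then 0.45 N per mm; pushing the beam past takes about 4 to 6 N; behind it the beam has 2 mm of play.
- buffer (a joint): how far the empty hook's buffer is pressed in, m: 0 free, 0.006 bottomed. It yields at 1.8 N, then 3 N per mm: 7.8 N at 2 mm, 13.8 N at 4 mm, the most that it may be pressed; rigid when bottomed.
- gauge_b: a loose neighbour: the same kind of gauge, same axes and origin, hanging upright on another hook of the rack.
- gauge_c: a second loose neighbour of the same kind, hanging upright on the remaining hook.

How it is judged:
On the way:
1. the gauge is out of the stand and clear of it (horizontal distance between gauge and stand above 0.1 m and contact force between gauge and stand below 0.1 N), for 0.1 s.
At the end, for the whole second after the job is handed in: The gauge rests on the empty hook: upright within 0.08 rad, square within 0.2 rad, origin 14-20 mm below the prong tops, within 6 mm of mid hook, 33-96 mm out from the board, catch back out (under 1.5 mm), still; both neighbours within 12 mm of their start (x of gauge in the frame of hook between -0.096 and -0.033 m and y of gauge in the frame of hook between -0.006 and 0.006 m and z of gauge in the frame of hook between -0.02 and -0.014 m and angle between gauge's own x axis and vertical below 0.08 rad and angle between the y axis of gauge and the y axis of hook, either way round below 0.2 rad and value of joint catch below 0.0015 m and linear speed of gauge below 0.02 m/s and distance of each of gauge_b, gauge_c from where it was at the start of the episode below 0.012 m); the robot touches nothing.
It fails at once if the buffer is squeezed by more than 4 mm (about 14 N) (value of joint buffer above 0.004 m).
It fails at once if the hook is pressed with more than 25 N by the gauge (contact force between gauge and hook above 25 N).
It fails at once if the hook is pressed with more than 25 N by the fingers (contact force between the fingers and hook above 25 N).
It fails at once if a neighbouring gauge is knocked (moved more than 12 mm) (distance of any of gauge_b, gauge_c from where it was at the start of the episode above 0.012 m).
It fails at once if a neighbouring gauge is struck by the carried gauge with more than 8 N (contact force between gauge and gauge_b above 8 N or contact force between gauge and gauge_c above 8 N).
It also fails if it takes over 54 s, if anything falls off the work surface, if the arm or the gripper's body presses on something with over 40 N, if the wrist force passes 120 N, or if a joint passes its speed limit or range.

## Working session

There is one attempt and no reset: what is moved stays moved. The work goes in short steps, Python scripts to look and compute and a tool call to move; the robot and the scene stay as the last step left them, time stands still between calls to the robot, and variables do not carry over. Pictures are saved under pics/ and viewed, and the job is handed in when it is done.

Besides the shell and the picture viewer there is one more tool, called after "Request:" as name([rows], argument=value, ...), one row to a line, values as JSON. jog_arm: Moves the arm, as the interface text tells. Its arguments: {"type":"object","properties":{"plan":{"type":"array","items":{"type":"object","properties":{"translation":{"type":"array","items":{"type":"number"}},"twist":{"type":"number"},"jaw":{"type":"number"}}}},"newtons":{"type":"number"}},"required":["plan"]}

```bash
mkdir -p pics
cat > h.py <<'E'
import numpy as np, cv2
from workcell import readout, vision, robot
def snap(n,f):
    c=vision.camera(n); cv2.imwrite(f'pics/{f}.png',c['image'][:,:,::-1]); np.savez(f'pics/{f}.npz',**{k:np.array(v) for k,v in c.items()}); return c
def ld(f):
    return dict(np.load(f'pics/{f}.npz'))
def foc(c): return 200/np.tan(np.radians(c['fovy'])/2)
def ray(c,u,v):
    f=foc(c); d=np.array([(u-c['cx'])/f,(v-c['cy'])/f,1.]); R=np.array(c['R']);
    return -R.T@c['t'], R.T@d
def onz(c,u,v,z):
    o,d=ray(c,u,v); return o+d*(z-o[2])/d[2]
def proj(c,X):
    p=np.array(c['R'])@np.array(X)+c['t']; f=foc(c); return c['cx']+f*p[0]/p[2],c['cy']+f*p[1]/p[2]
def tri(c1,p1,c2,p2):
    o1,d1=ray(c1,*p1);o2,d2=ray(c2,*p2)
    A=np.c_[d1,-d2]; s=np.linalg.lstsq(A,o2-o1,rcond=None)[0]
    a=o1+d1*s[0];b=o2+d2*s[1]; return (a+b)/2,np.linalg.norm(a-b)
E
python3 - <<'E'
from h import *
for n in ['scene','top','wrist']:
    c=snap(n,n+'0'); print(n,c['fovy'],c['cx'],c['cy'],-np.array(c['R']).T@c['t'])
print(readout.read_state())
E
```

```text
scene 48.61187868186731 318.6564585014858 201.81731003108527 [ 0.00515409 -0.24965345  0.8618325 ]
top 42.58835404337165 329.7869304674902 210.84380782028472 [0.38246239 0.09866532 1.19964467]
wrist 65.70646984690485 319.1687603279442 196.9423747225119 [0.12288092 0.61803957 0.37302396]
{'time': 0.15, 'joints': array([ 1.14359622e+00,  2.77009282e-01, -2.75349113e-02,  1.26799371e+00,
        2.32927146e-05,  1.46740672e+00]), 'joint_velocities': array([ 0.00014872, -0.00185462,  0.00426702,  0.0009045 ,  0.00025052,
        0.00083863]), 'joint_efforts': array([ 6.07826751e-04, -4.46059012e+01,  2.95638210e+01,  1.05731466e-02,
       -9.16926388e-05, -5.65383207e-07]), 'position': array([0.19862603, 0.59200451, 0.24739945]), 'tool_rot': array([ 1.61198780e-01,  9.86921575e-01, -8.37270261e-04, -2.39554185e-04]), 'contact_force': array([ 0.24104017,  0.56071471, -1.25296152]), 'ft_torque': array([0.06096618, 0.01337683, 0.01690365]), 'gripper_width': 1.000476062364901}
```

View pics/scene0.png

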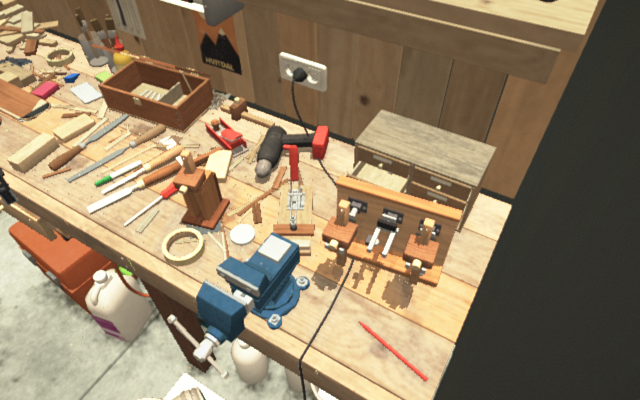

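View pics/top0.png

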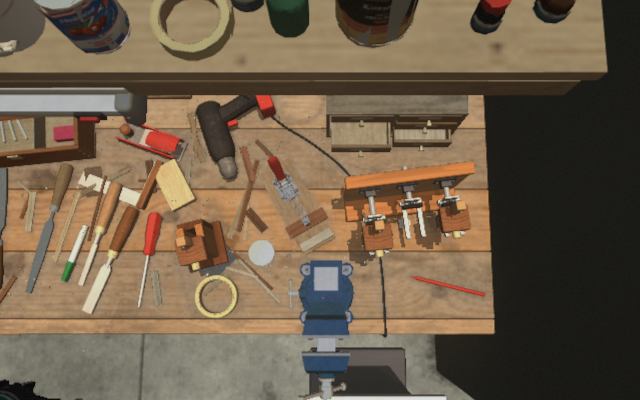

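View pics/wrist0.png

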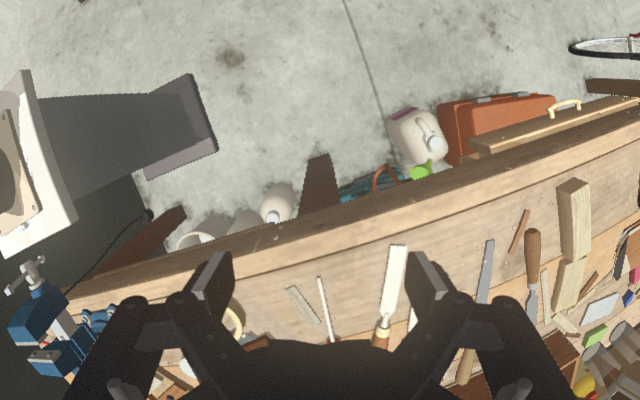

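The gauge and stand are near (202,246) in top and (200,190) in scene. The empty hook is the middle one, at about (412,210) in top and (383,235) in scene. I'll zoom in on both.

Run:
```python
import cv2
for n,(x,y,w,h),o,k in [('top0',(165,205,80,80),'a',7),('top0',(335,150,150,115),'b',5),('scene0',(165,140,80,95),'c',6),('scene0',(310,165,160,130),'d',5)]:
    im=cv2.imread(f'pics/{n}.png')[y:y+h,x:x+w]; im=cv2.resize(im,None,fx=k,fy=k,interpolation=cv2.INTER_CUBIC)
    for i in range(0,w,10): cv2.putText(im,str(x+i),(i*k,8),0,.3,(255,255,0)); cv2.line(im,(i*k,0),(i*k,h*k),(255,255,0),1) if i%20==0 else 0
    for i in range(0,h,10): cv2.putText(im,str(y+i),(0,i*k),0,.3,(255,255,0)); cv2.line(im,(0,i*k),(w*k,i*k),(255,255,0),1) if i%20==0 else 0
    cv2.imwrite(f'pics/z{o}.png',im)
```

```text
(no output)
```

View pics/za.png

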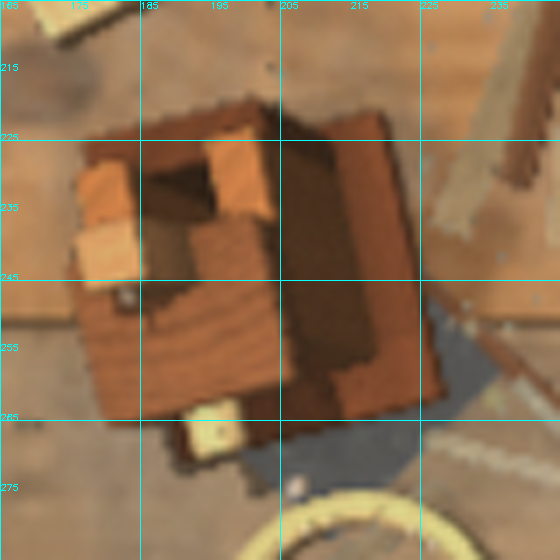

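View pics/zb.png

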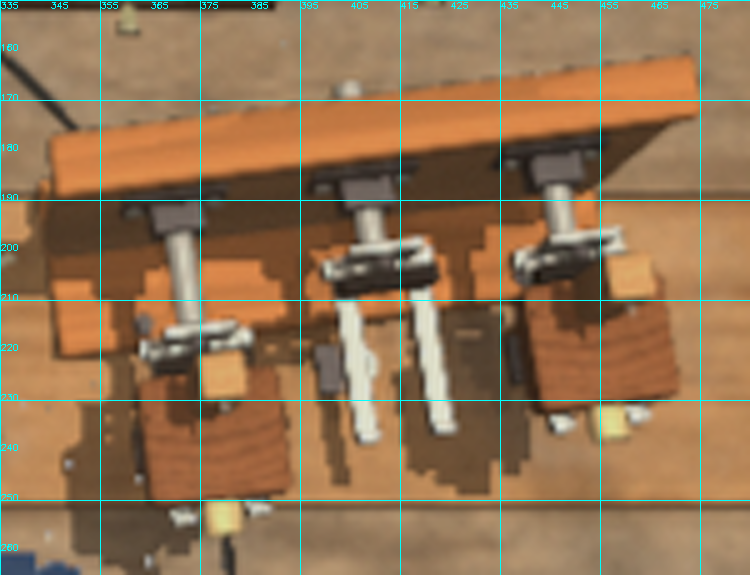

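View pics/zc.png

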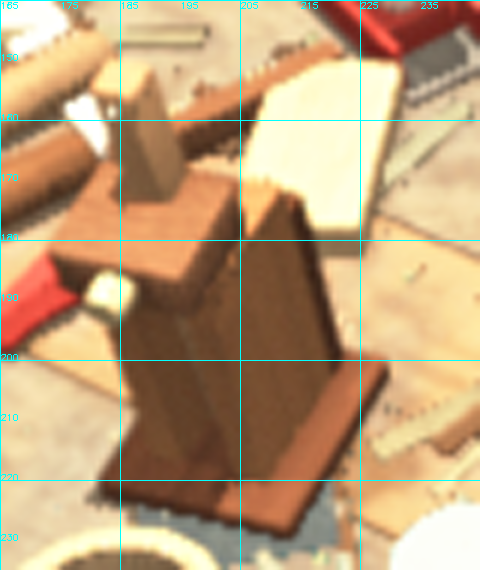

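View pics/zd.png

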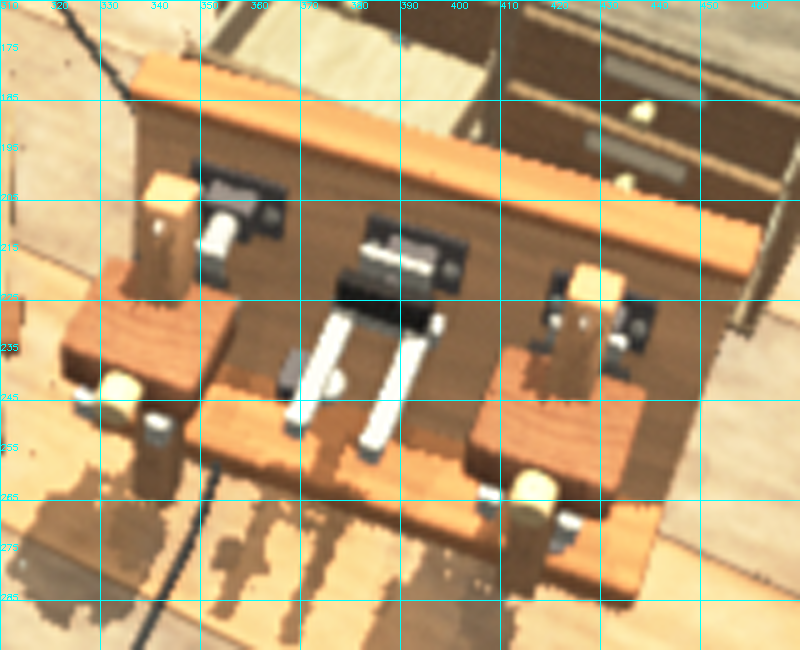

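Run:
```python
from h import *
t=ld('top0'); s=ld('scene0')
A=lambda X,Y,c=t,z=0:onz(c,165+X/7,205+Y/7,z)
B=lambda X,Y,z:onz(t,335+X/5,150+Y/5,z)
C=lambda X,Y,z:onz(s,165+X/6,140+Y/6,z)
D=lambda X,Y,z:onz(s,310+X/5,165+Y/5,z)
p=lambda n,P:print(n,np.round(P,4))
p('stubtop top',np.mean([A(77,232,z=.213),A(135,220,z=.213),A(140,280,z=.213),A(84,288,z=.213)],0))
p('stubtop scene',np.mean([C(90,92,.213),C(108,58,.213),C(158,65,.213),C(140,102,.213)],0))
for n,f in [('top',[A(104,422,z=.156),A(292,380,z=.156),A(270,215,z=.156)]),('scene',[C(48,230,.156),C(184,282,.156),C(240,185,.156)])]:
    for q in f:p('fence '+n,q)
    d=f[1]-f[0]; print('width',np.linalg.norm(d),'yaw of -y dir',np.degrees(np.arctan2(d[1],d[0]))+90)
    e=f[2]-f[1];print('depth',np.linalg.norm(e),np.degrees(np.arctan2(e[1],e[0])))
f=[A(436,400),A(378,110)]
for n,f in [('top',[B(55,195,.192),B(697,115,.192),B(55,137,.192),B(692,58,.192)]),('scene',[D(130,98,.192),D(750,275,.192),D(152,50,.192),D(762,228,.192)])]:
    for q in f:p('cap '+n,q)
    d=f[1]-f[0]; print('len',np.linalg.norm(d),'yaw',np.degrees(np.arctan2(d[1],d[0]))+90)
    d=f[3]-f[2]; print('len',np.linalg.norm(d),'yaw',np.degrees(np.arctan2(d[1],d[0]))+90)
for n,f in [('top',[B(368,437,.155),B(443,430,.155),B(345,305,.15),B(418,297,.15)]),('scene',[D(295,425,.155),D(370,450,.155),D(343,318,.15),D(415,340,.15)])]:
    for q in f:p('prong '+n,q)
    for i in (0,1):
        d=f[i+2]-f[i]; print('yaw',np.degrees(np.arctan2(d[1],d[0])))
    d=f[0]-f[1]; print('sep',np.linalg.norm(d),'yaw',np.degrees(np.arctan2(d[1],d[0]))-90)
```

```text
stubtop top [0.4754 0.3877 0.213 ]
stubtop scene [0.4779 0.3873 0.213 ]
fence top [0.4323 0.4037 0.156 ]
fence top [0.4444 0.3497 0.156 ]
fence top [0.4924 0.3579 0.156 ]
width 0.05531839240405954 yaw of -y dir 12.608748913633434
depth 0.04872808682313368 9.62330460781256
fence scene [0.4405 0.4094 0.156 ]
fence scene [0.4457 0.3462 0.156 ]
fence scene [0.496  0.3625 0.156 ]
width 0.0633875958738307 yaw of -y dir 4.733600189850705
depth 0.05291461084446854 17.97950317657931
cap top [0.5822 0.0674 0.192 ]
cap top [ 0.6147 -0.1907  0.192 ]
cap top [0.6059 0.0673 0.192 ]
cap top [ 0.6382 -0.1897  0.192 ]
len 0.26017833907734733 yaw 7.170958199587176
len 0.25904482726970046 yaw 7.160352521880654
cap scene [0.5786 0.0634 0.192 ]
cap scene [ 0.6166 -0.1933  0.192 ]
cap scene [0.6085 0.0694 0.192 ]
cap scene [ 0.6424 -0.1893  0.192 ]
len 0.259463269232435 yaw 8.41200436099244
len 0.2609549036561353 yaw 7.4665237432592875
prong top [ 0.4887 -0.0611  0.155 ]
prong top [ 0.4915 -0.0918  0.155 ]
prong top [ 0.544  -0.0537  0.15  ]
prong top [ 0.5474 -0.0839  0.15  ]
yaw 7.640457797388397
yaw 8.005997022723712
sep 0.030854633505060316 yaw 5.290614187338946
prong scene [ 0.4875 -0.0629  0.155 ]
prong scene [ 0.4916 -0.0932  0.155 ]
prong scene [ 0.549  -0.0543  0.15  ]
prong scene [ 0.5535 -0.0844  0.15  ]
yaw 7.945349600284995
yaw 8.047831057314822
sep 0.030583874079350173 yaw 7.6226683061948535
```

```bash
cat >> h.py <<'E'
from scipy.spatial.transform import Rotation as Ro
def delta(target,yawy=None):
    s=readout.read_state(); R=Ro.from_quat(s['tool_rot']).as_matrix()
    d=R.T@(np.array(target)-s['position']); y=np.degrees(np.arctan2(R[1,1],R[0,1]))
    print('t',round(s['time'],2),'pos',np.round(s['position'],4),'zax',np.round(R[:,2],4),'yawy',round(y,2),'F',np.round(s['contact_force'],2),'T',np.round(s['ft_torque'],3),'w',round(s['gripper_width'],4))
    print('local',np.round(d*1000,1),'mm', 'twist',None if yawy is None else round(y-yawy,2))
E
python3 - <<'E'
from h import *
delta([.4765,.3875,.27],101)
t=ld('top0'); s=ld('scene0')
print(tri(t,(327,272),s,(275,243)))
# stand foot right edge
a,b=onz(t,165+442/7,205+395/7,.014),onz(t,165+378/7,205+110/7,.014);d=b-a;print(np.degrees(np.arctan2(d[1],d[0])))
# cheeks right outer edge at .13
E
```

```text
t 0.15 pos [0.1986 0.592  0.2474] zax [-7.0e-04 -1.6e-03 -1.0e+00] yawy 71.45 F [ 0.24  0.56 -1.25] T [0.061 0.013 0.017] w 1.0005
local [-328.5 -105.5  -22.5] mm twist -29.55
(array([0.41659937, 0.10823561, 0.14468037]), np.float64(0.006870169233656562))
14.293920901400936
```

Request:
jog_arm([
  {"translation":[-0.036,-0.012,-0.023],"twist":-4,"jaw":0.0854},
  {"translation":[-0.076,-0.024,-0.023],"twist":-8,"jaw":0.0854},
  {"translation":[-0.117,-0.038,-0.023],"twist":-12,"jaw":0.0854},
  {"translation":[-0.158,-0.051,-0.023],"twist":-16,"jaw":0.0854},
  {"translation":[-0.199,-0.064,-0.023],"twist":-20,"jaw":0.0854},
  {"translation":[-0.24,-0.077,-0.023],"twist":-24,"jaw":0.0854},
  {"translation":[-0.28,-0.09,-0.023],"twist":-28,"jaw":0.0854},
  {"translation":[-0.31,-0.1,-0.023],"twist":-30.5,"jaw":0.0854},
  {"translation":[-0.3285,-0.1055,-0.023],"twist":-30.5,"jaw":0.0854},
  {"translation":[-0.3285,-0.1055,-0.023],"twist":-30.5,"jaw":0.0854},
], newtons=40)

```text
time: 1.15
position: [0.4781, 0.3862, 0.27]
tool_rot: [-0.102, 0.995, -0.001, -0.001]
contact_force: [0.1, 0.1, 0.1]
gripper_width: 0.999
```

Run:
```python
from h import *
delta([.4765,.3875,.183],102)
c=snap('wrist','w1');print(proj)
```

```text
t 1.15 pos [0.4781 0.3862 0.27  ] zax [-9.e-04 -2.e-03 -1.e+00] yawy 101.72 F [0.14 0.08 0.08] T [ 0.051 -0.008 -0.002] w 0.9987
local [ 1.2  1.8 87. ] mm twist -0.28
<function proj at 0x7fea4c7bc9a0>
```

View pics/w1.png

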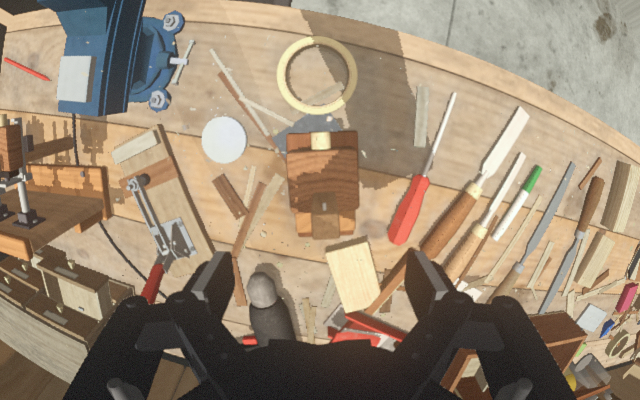

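The wrist view shows the fence at (322,150), nearly square to the picture, and the stub top near (322,205). I'll zoom in to measure it.

```bash
cat >> h.py <<'E'
def wray(c,u,v):
    f=foc(c); x,y=u-c['cx'],v-c['cy']; r=np.hypot(x,y); th=r/f
    d=np.array([np.sin(th)*x/max(r,1e-9),np.sin(th)*y/max(r,1e-9),np.cos(th)]); R=np.array(c['R'])
    return -R.T@c['t'],R.T@d
def wonz(c,u,v,z):
    o,d=wray(c,u,v); return o+d*(z-o[2])/d[2]
def crop(n,x,y,w,h,k,o):
    im=cv2.imread(f'pics/{n}.png')[y:y+h,x:x+w]; im=cv2.resize(im,None,fx=k,fy=k,interpolation=cv2.INTER_CUBIC)
    for i in range(0,w,10): cv2.putText(im,str(x+i),(i*k,8),0,.3,(255,255,0)); cv2.line(im,(i*k,0),(i*k,h*k),(255,255,0),1) if i%20==0 else 0
    for i in range(0,h,10): cv2.putText(im,str(y+i),(0,i*k),0,.3,(255,255,0)); cv2.line(im,(0,i*k),(w*k,i*k),(255,255,0),1) if i%20==0 else 0
    cv2.imwrite(f'pics/{o}.png',im)
E
python3 - <<'E'
from h import *
crop('w1',270,115,110,135,4,'w1z')
E
```

```text
(no output)
```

View pics/w1z.png

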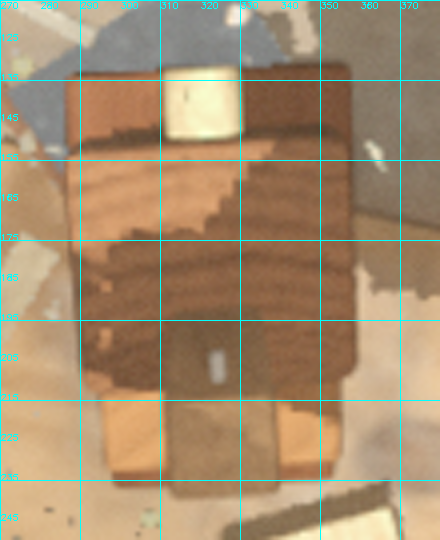

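Run:
```python
from h import *
c=ld('w1'); q=lambda X,Y,z: wonz(c,270+X/4,115+Y/4,z)
ps=[q(*a,.213) for a in [(165,398),(275,400),(280,488),(170,490)]]
for p in ps: print(np.round(p,4))
print(np.mean(ps,0)); 
f=[q(*a,.156) for a in [(70,152),(352,150),(82,378),(354,375)]]
for p in f: print(np.round(p,4))
an=lambda d:np.degrees(np.arctan2(d[1],d[0]))
print(np.linalg.norm(f[1]-f[0]),an(f[1]-f[0]),an(f[2]-f[0]),an(f[3]-f[1]),an(ps[1]-ps[0]),an(ps[3]-ps[0]))
delta(list(np.mean(ps,0)[:2])+[.183],101.7)
```

```text
[0.4692 0.3808 0.213 ]
[0.466  0.3979 0.213 ]
[0.4807 0.4022 0.213 ]
[0.4847 0.3848 0.213 ]
[0.47514609 0.39142781 0.213     ]
[0.4441 0.3552 0.156 ]
[0.4323 0.4094 0.156 ]
[0.4899 0.366  0.156 ]
[0.4778 0.4209 0.156 ]
0.055402936201791625 102.26458021095566 13.221976920832295 14.220809188547491 100.64713504172732 14.149719329056087
t 1.2 pos [0.4768 0.387  0.2701] zax [-0.0018 -0.0015 -1.    ] yawy 101.81 F [-0.35  0.65 -0.39] T [0.003 0.    0.02 ] w 1.0044
local [ 0.6  4.7 87.1] mm twist 0.11
```

Request:
jog_arm([
  {"translation":[0.001,0.002,0.03],"twist":-0.5,"jaw":0.07},
  {"translation":[0.001,0.002,0.06],"twist":-0.5,"jaw":0.06},
  {"translation":[0.001,0.002,0.08],"twist":-0.5,"jaw":0.05},
  {"translation":[0.001,0.002,0.087],"twist":-0.5,"jaw":0.05},
  {"translation":[0.001,0.002,0.087],"twist":-0.5,"jaw":0.04},
  {"translation":[0.001,0.002,0.087],"twist":-0.5,"jaw":0.03},
  {"translation":[0.001,0.002,0.087],"twist":-0.5,"jaw":0.02},
  {"translation":[0.001,0.002,0.087],"twist":-0.5,"jaw":0.005},
  {"translation":[0.001,0.002,0.087],"twist":-0.5,"jaw":0.005},
  {"translation":[0.001,0.002,0.087],"twist":-0.5,"jaw":0.005},
], newtons=40)

```text
time: 2.2
position: [0.4762, 0.3894, 0.1849]
tool_rot: [-0.107, 0.994, 0.0, 0.0]
contact_force: [-0.6, 0.8, 5.4]
gripper_width: 0.208
```

Run:
```python
from h import *
snap('wrist','w2');delta([.4765,.3875,.183],102)
```

```text
t 2.25 pos [0.4762 0.3894 0.1849] zax [ 5.e-04  6.e-04 -1.e+00] yawy 102.3 F [-0.93  0.97  6.02] T [ 0.033  0.246 -0.01 ] w 0.2082
local [ 0.1 -2.   1.9] mm twist 0.3
```

View pics/w2.png

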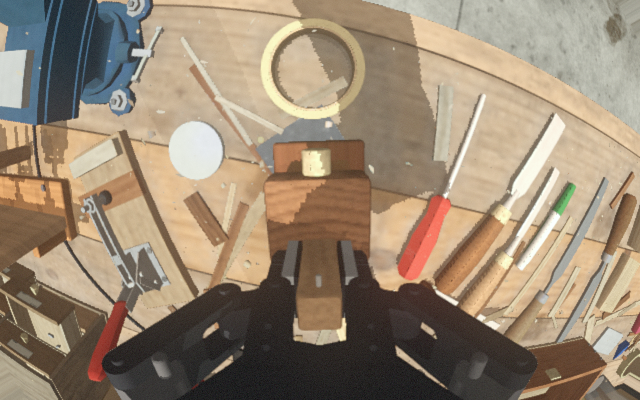

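The stub is gripped at 17.8 mm opening and centred between the fingers. Next I lift it.

Request:
jog_arm([
  {"translation":[0,0,-0.01],"twist":0,"jaw":0.005},
  {"translation":[0,0,-0.03],"twist":0,"jaw":0.005},
  {"translation":[0,0,-0.06],"twist":0,"jaw":0.005},
  {"translation":[0,0,-0.095],"twist":0,"jaw":0.005},
  {"translation":[0,0,-0.13],"twist":0,"jaw":0.005},
  {"translation":[0,0,-0.16],"twist":0,"jaw":0.005},
  {"translation":[0,0,-0.175],"twist":0,"jaw":0.005},
  {"translation":[0,0,-0.175],"twist":0,"jaw":0.005},
  {"translation":[0,0,-0.175],"twist":0,"jaw":0.005},
], newtons=60)

```text
time: 3.15
position: [0.4759, 0.3891, 0.3595]
tool_rot: [-0.107, 0.994, 0.0, 0.0]
contact_force: [0.9, -0.4, -2.4]
gripper_width: 0.2
```

Run:
```python
from h import *
c=snap('wrist','w3');snap('scene','s3')
# target: in front of hook, hook yaw 7.5
a=np.radians(7.5);u=np.array([np.cos(a),np.sin(a)])
H=np.array([.602,-.063])
print(H-u*.175)
delta(list(H-u*.175)+[.36],97.5)
```

```text
[ 0.42849715 -0.08584208]
t 3.25 pos [0.4754 0.3888 0.358 ] zax [-0.0023 -0.0013 -1.    ] yawy 102.3 F [-0.85 -0.66 -0.85] T [-0.053 -0.002  0.032] w 0.2008
local [ 146.9 -453.7   -1.3] mm twist 4.8
```

View pics/w3.png

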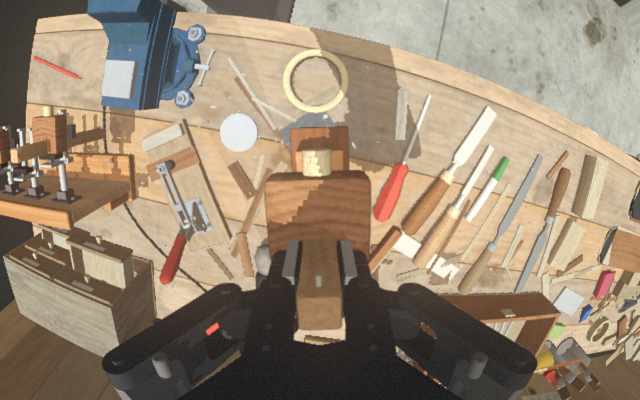

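View pics/s3.png

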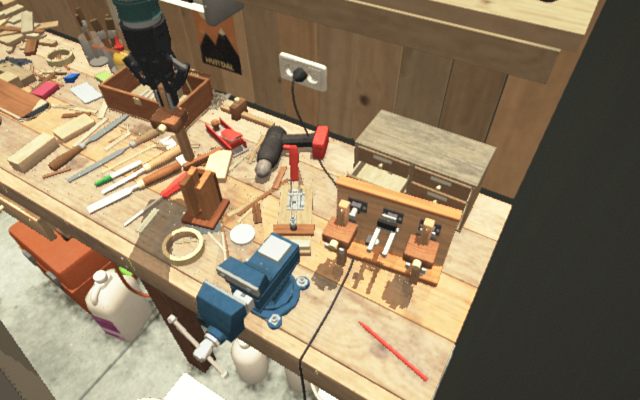

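Request:
jog_arm([
  {"translation":[0.006,-0.02,-0.008],"twist":0,"jaw":0.005},
  {"translation":[0.017,-0.052,-0.016],"twist":0,"jaw":0.005},
  {"translation":[0.028,-0.087,-0.016],"twist":1,"jaw":0.005},
  {"translation":[0.04,-0.123,-0.016],"twist":1,"jaw":0.005},
  {"translation":[0.051,-0.158,-0.016],"twist":2,"jaw":0.005},
  {"translation":[0.063,-0.194,-0.016],"twist":2,"jaw":0.005},
  {"translation":[0.074,-0.229,-0.016],"twist":3,"jaw":0.005},
  {"translation":[0.086,-0.265,-0.016],"twist":3,"jaw":0.005},
  {"translation":[0.097,-0.3,-0.016],"twist":4,"jaw":0.005},
  {"translation":[0.103,-0.318,-0.016],"twist":4,"jaw":0.005},
])

```text
time: 4.25
position: [0.4408, 0.0533, 0.3737]
tool_rot: [-0.071, 0.997, -0.001, -0.002]
contact_force: [0.6, -0.9, -1.1]
gripper_width: 0.205
```

Run:
```python
from h import *
delta([ 0.4285,-0.0858,.36],97.5)
```

```text
t 4.25 pos [0.4408 0.0533 0.3737] zax [-0.0044 -0.0024 -1.    ] yawy 98.13 F [ 0.57 -0.85 -1.07] T [0.012 0.003 0.03 ] w 0.2048
local [  31.8 -136.    14.1] mm twist 0.63
```

Request:
jog_arm([
  {"translation":[0.008,-0.034,0.0],"twist":0.6,"jaw":0.005},
  {"translation":[0.016,-0.068,0.004],"twist":0.6,"jaw":0.005},
  {"translation":[0.024,-0.1,0.01],"twist":0.6,"jaw":0.005},
  {"translation":[0.03,-0.128,0.014],"twist":0.6,"jaw":0.005},
  {"translation":[0.032,-0.136,0.014],"twist":0.6,"jaw":0.005},
  {"translation":[0.032,-0.136,0.014],"twist":0.6,"jaw":0.005},
  {"translation":[0.032,-0.136,0.014],"twist":0.6,"jaw":0.005},
])

```text
time: 4.95
position: [0.4278, -0.0854, 0.36]
tool_rot: [-0.066, 0.998, -0.001, -0.003]
contact_force: [-0.3, 0.5, -0.9]
gripper_width: 0.202
```

Run:
```python
from h import *
c=snap('wrist','w4');snap('top','t4')
delta([ 0.4285,-0.0858,.36],97.5)
```

```text
t 5.05 pos [ 0.4282 -0.085   0.3602] zax [-0.0044 -0.0021 -1.    ] yawy 97.6 F [-0.39 -0.79 -1.25] T [ 0.034  0.008 -0.055] w 0.206
local [-0.2 -0.8  0.2] mm twist 0.1
```

View pics/w4.png

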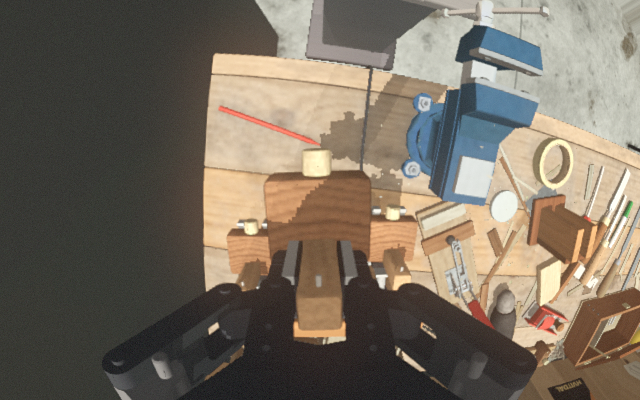

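View pics/t4.png

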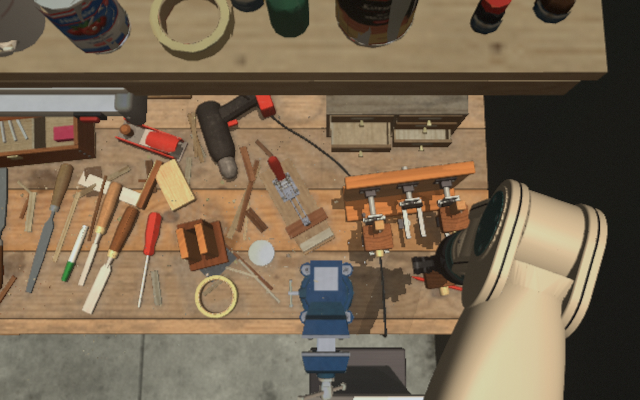

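Request:
jog_arm([
  {"translation":[0,-0.0005,0.02],"twist":0,"jaw":0.005},
  {"translation":[0,-0.0005,0.05],"twist":0,"jaw":0.005},
  {"translation":[0,-0.0005,0.08],"twist":0,"jaw":0.005},
  {"translation":[0,-0.0005,0.11],"twist":0,"jaw":0.005},
  {"translation":[0,-0.0005,0.135],"twist":0,"jaw":0.005},
  {"translation":[0,-0.0005,0.146],"twist":0,"jaw":0.005},
  {"translation":[0,-0.0005,0.146],"twist":0,"jaw":0.005},
  {"translation":[0,-0.0005,0.146],"twist":0,"jaw":0.005},
])

```text
time: 5.85
position: [0.4284, -0.0857, 0.2153]
tool_rot: [-0.067, 0.998, -0.001, -0.002]
contact_force: [0.3, -0.0, -1.0]
gripper_width: 0.203
```

Run:
```python
from h import *
snap('scene','s5');snap('wrist','w5');snap('top','t5')
delta([ 0.4285,-0.0858,.214],97.5)
crop('s5',310,165,160,130,5,'s5z')
crop('w5',200,120,240,230,3,'w5z')
```

```text
t 6.0 pos [ 0.4289 -0.0861  0.2159] zax [-0.0012 -0.0032 -1.    ] yawy 97.62 F [-0.67 -0.57 -0.96] T [-0.008 -0.053  0.029] w 0.2045
local [0.4 0.4 1.9] mm twist 0.12
```

View pics/s5z.png

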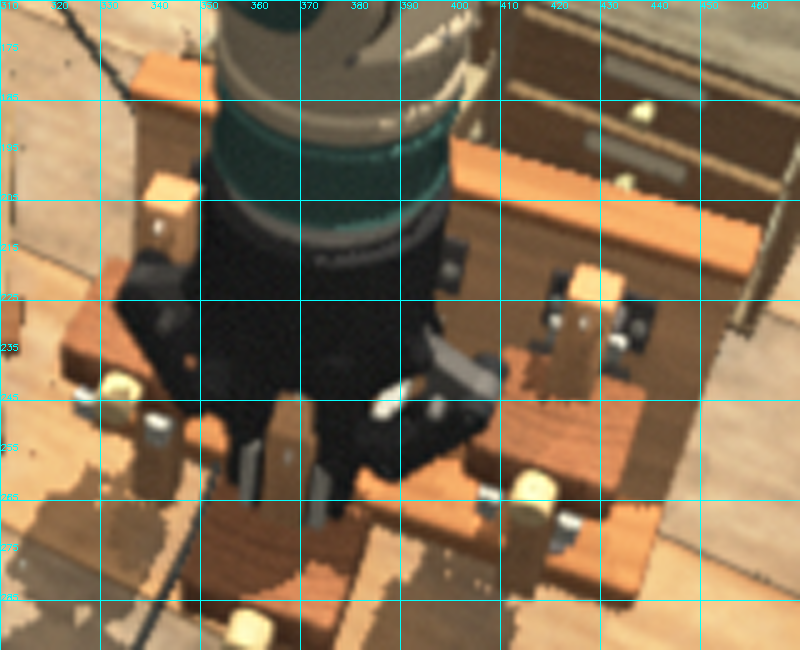

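View pics/w5z.png

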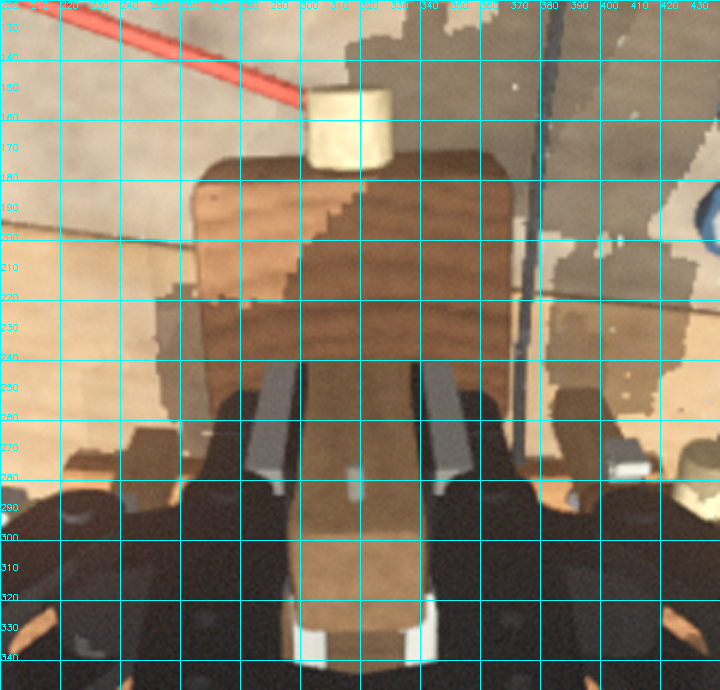

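View pics/t5.png

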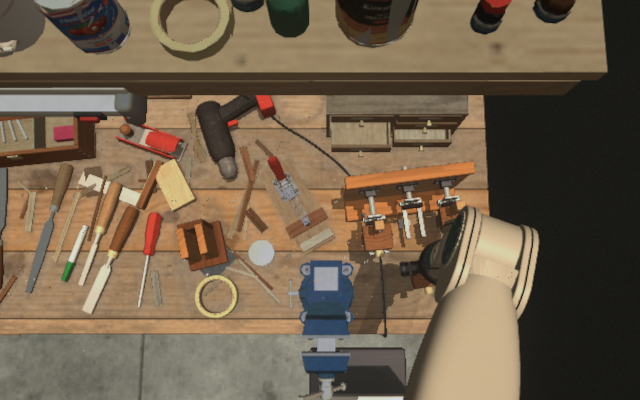

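The wrist view shows both prong tips just past the stub: left at u 298–309, right at u 335–346, v about 330–341. I'll cast those onto z=0.155.

```bash
crop=1
python3 - <<'E'
from h import *
c=ld('w5'); q=lambda X,Y,z: wonz(c,200+X/3,120+Y/3,z)
L=[q(293,630,.155),q(293,664,.155),q(327,664,.155)];R=[q(437,630,.155),q(437,662,.155),q(405,662,.155)]
for p in L+R: print(np.round(p,4))
s=readout.read_state(); M=Ro.from_quat(s['tool_rot']).as_matrix()
for p in L+R: print('tool',np.round(M.T@(p-s['position'])*1000,1))
# stub edges top z: gauge origin z = TCP-.0719 -> top +.1
zt=s['position'][2]+.0281
for a in [(293,535),(425,535),(297,630),(422,630)]:
    print('stub',np.round(M.T@(q(*a,zt)-s['position'])*1000,1))
zf=zt-.057
for a in [(196,200),(512,200),(208,400),(508,400)]:
    print('fence',np.round(M.T@(q(*a,zf)-s['position'])*1000,1))
crop('w5',280,290,90,70,8,'w5y')
E
```

```text
[ 0.5198 -0.0894  0.155 ]
[ 0.5327 -0.0881  0.155 ]
[ 0.5312 -0.079   0.155 ]
[ 0.5148 -0.0518  0.155 ]
[ 0.5267 -0.0496  0.155 ]
[ 0.5276 -0.0582  0.155 ]
tool [-89.8 -15.   60.8]
tool [-102.6  -15.5   60.8]
tool [-102.4   -6.3   60.7]
tool [-89.7  22.9  60.7]
tool [-101.8   23.5   60.6]
tool [-101.6   14.8   60.7]
stub [  7.7  -6.5 -28.1]
stub [  7.8  10.4 -28.1]
stub [ -9.   -6.5 -28.1]
stub [ -8.9  10.7 -28.1]
fence [ 36.2 -26.5  29. ]
fence [36.3 28.7 28.9]
fence [ -3.  -26.5  29. ]
fence [-2.9 30.3 28.8]
```

View pics/w5y.png

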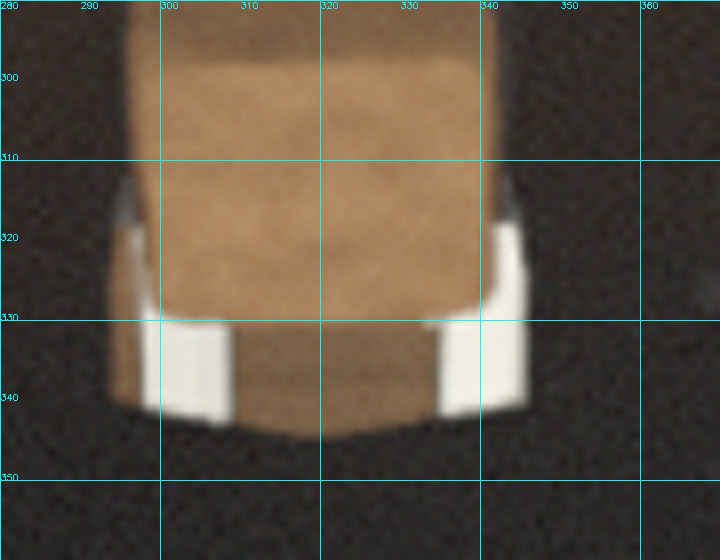

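Request:
jog_arm([
  {"translation":[-0.01,0.0017,0.001],"twist":0.1,"jaw":0.005},
  {"translation":[-0.02,0.0017,0.0015],"twist":0.1,"jaw":0.005},
  {"translation":[-0.03,0.0017,0.0015],"twist":0.1,"jaw":0.005},
  {"translation":[-0.03,0.0017,0.0015],"twist":0.1,"jaw":0.005},
  {"translation":[-0.03,0.0017,0.0015],"twist":0.1,"jaw":0.005},
])

```text
time: 6.5
position: [0.4587, -0.0804, 0.2141]
tool_rot: [-0.066, 0.998, -0.001, -0.001]
contact_force: [-0.6, -0.7, -1.2]
gripper_width: 0.206
```

Run:
```python
from h import *
snap('wrist','w6');
delta([ 0.4285,-0.0858,.214],97.5)
crop('w6',280,290,90,70,8,'w6y')
```

```text
t 6.55 pos [ 0.4583 -0.0804  0.2141] zax [-0.0023 -0.003  -1.    ] yawy 97.53 F [ 0.26 -0.3  -0.24] T [ 0.03  -0.001 -0.021] w 0.2012
local [30.3 -1.5  0.1] mm twist 0.03
```

View pics/w6y.png

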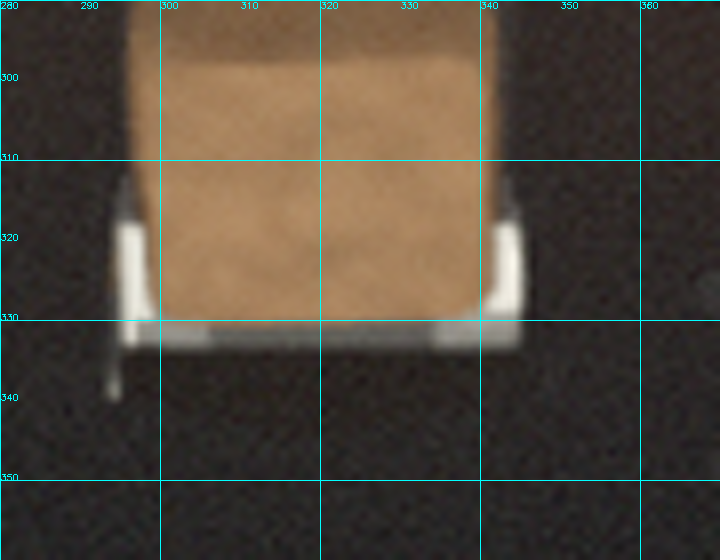

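View pics/w6.png

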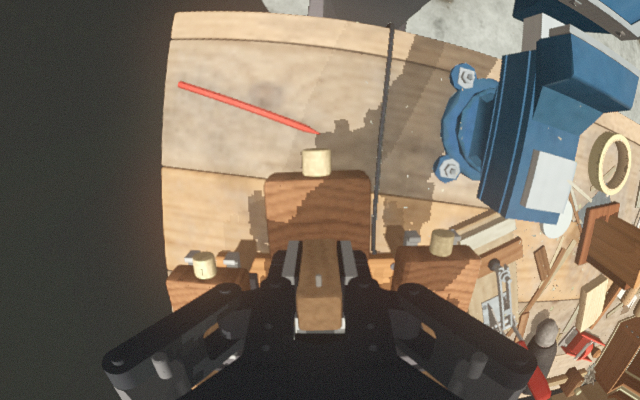

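Run:
```python
from h import *
c=ld('w6'); q=lambda u,v,z: wonz(c,u,v,z)
s=readout.read_state(); M=Ro.from_quat(s['tool_rot']).as_matrix()
T=lambda p:np.round(M.T@(p-s['position'])*1000,1)
for u,v in [(294.5,320),(345,320),(295,332),(345,332),(306,332),(334,332)]: print('prong',T(q(u,v,.150)))
z=s['position'][2]+.0281
for u,v in [(296,298),(341.5,298)]: print('stub top',T(q(u,v,z)))
print('cam in tool',T(-np.array(c['R']).T@c['t']))
```

```text
prong [-82.5 -17.8  63.9]
prong [-82.3  21.9  63.8]
prong [-95.6 -17.9  63.8]
prong [-95.5  22.5  63.7]
prong [-95.3  -9.   63.8]
prong [-95.3  13.6  63.8]
stub top [  7.3  -7.5 -28.1]
stub top [  7.4  10.1 -28.1]
cam in tool [  79.3    1.4 -125.8]
```

Request:
jog_arm([
  {"translation":[-0.006,0.0006,0],"twist":0,"jaw":0.005},
  {"translation":[-0.012,0.0006,0],"twist":0,"jaw":0.005},
  {"translation":[-0.016,0.0006,0],"twist":0,"jaw":0.005},
  {"translation":[-0.019,0.0006,0],"twist":0,"jaw":0.005},
  {"translation":[-0.021,0.0006,0],"twist":0,"jaw":0.005},
  {"translation":[-0.023,0.0006,0],"twist":0,"jaw":0.005},
])

```text
time: 7.15
position: [0.4811, -0.0767, 0.214]
tool_rot: [-0.066, 0.998, -0.001, -0.001]
contact_force: [-0.6, -1.5, -0.6]
gripper_width: 0.202
```

Request:
jog_arm([
  {"translation":[-0.002,0,0],"twist":0,"jaw":0.005},
  {"translation":[-0.003,0,0],"twist":0,"jaw":0.005},
  {"translation":[-0.003,0,0],"twist":0,"jaw":0.005},
])

```text
time: 7.45
position: [0.4842, -0.0763, 0.214]
tool_rot: [-0.066, 0.998, -0.001, -0.001]
contact_force: [-0.1, -0.1, -2.2]
gripper_width: 0.202
```

Run:
```python
from h import *
snap('wrist','w7');snap('scene','s7')
delta([ 0.4285,-0.0858,.214],97.5)
crop('s7',310,165,160,130,5,'s7z')
crop('w7',280,290,90,70,8,'w7y')
```

```text
t 7.55 pos [ 0.484  -0.0763  0.2139] zax [-0.0026 -0.0029 -1.    ] yawy 97.53 F [ 0.28  0.04 -1.25] T [ 0.004 -0.035 -0.008] w 0.2052
local [56.3 -2.1  0.1] mm twist 0.03
```

View pics/s7z.png

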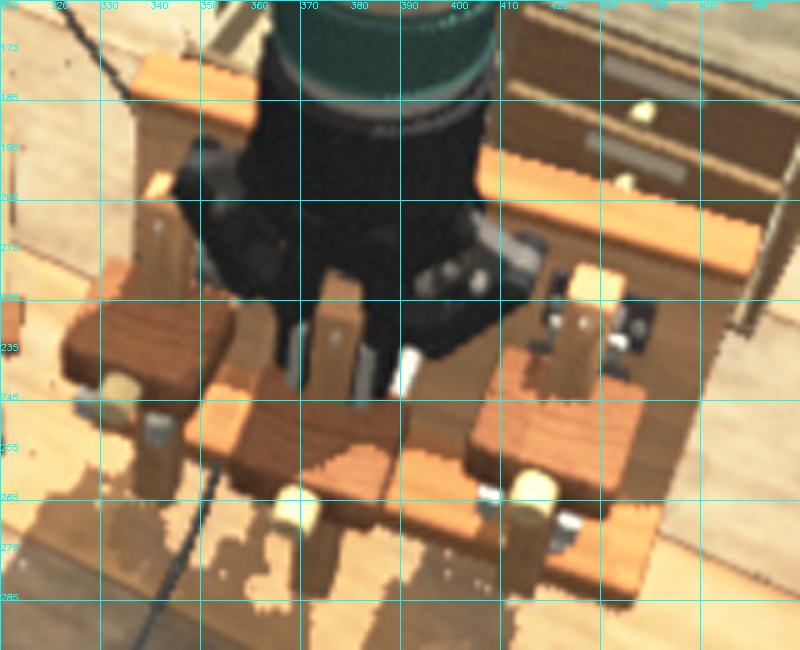

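View pics/w7y.png

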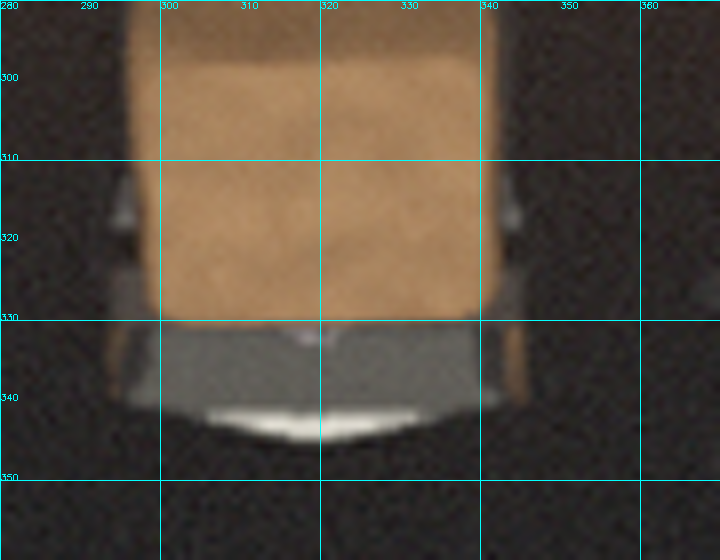

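Request:
jog_arm([
  {"translation":[-0.003,0,0],"twist":0,"jaw":0.005},
  {"translation":[-0.006,0,0],"twist":0,"jaw":0.005},
  {"translation":[-0.009,0,0],"twist":0,"jaw":0.005},
  {"translation":[-0.012,0,0],"twist":0,"jaw":0.005},
])

```text
time: 7.95
position: [0.4963, -0.0747, 0.2139]
tool_rot: [-0.066, 0.998, -0.001, -0.001]
contact_force: [0.5, -0.5, -0.7]
gripper_width: 0.202
```

Request:
jog_arm([
  {"translation":[-0.002,0,0],"twist":0,"jaw":0.005},
  {"translation":[-0.004,0,0],"twist":0,"jaw":0.005},
  {"translation":[-0.006,0,0],"twist":0,"jaw":0.005},
])

```text
time: 8.25
position: [0.5024, -0.0739, 0.2139]
tool_rot: [-0.066, 0.998, -0.001, -0.001]
contact_force: [0.0, 0.2, -1.0]
gripper_width: 0.205
```

Request:
jog_arm([
  {"translation":[-0.002,0,0],"twist":0,"jaw":0.005},
  {"translation":[-0.004,0,0],"twist":0,"jaw":0.005},
  {"translation":[-0.006,0,0],"twist":0,"jaw":0.005},
])

```text
time: 8.55
position: [0.5082, -0.0739, 0.2138]
tool_rot: [-0.065, 0.998, -0.002, -0.002]
contact_force: [-1.1, -2.6, -1.5]
gripper_width: 0.201
```

Request:
jog_arm([
  {"translation":[-0.002,0,0],"twist":0,"jaw":0.005},
  {"translation":[-0.004,0,0],"twist":0,"jaw":0.005},
  {"translation":[-0.006,0,0],"twist":0,"jaw":0.005},
])

```text
time: 8.85
position: [0.5149, -0.0734, 0.2138]
tool_rot: [-0.065, 0.998, -0.003, -0.001]
contact_force: [1.0, -3.5, -2.7]
gripper_width: 0.204
```

Request:
jog_arm([
  {"translation":[-0.002,0,0],"twist":0,"jaw":0.005},
  {"translation":[-0.004,0,0],"twist":0,"jaw":0.005},
  {"translation":[-0.006,0,0],"twist":0,"jaw":0.005},
])

```text
time: 9.15
position: [0.5211, -0.0727, 0.2138]
tool_rot: [-0.065, 0.998, -0.003, -0.001]
contact_force: [0.1, -3.3, -1.5]
gripper_width: 0.204
```

Run:
```python
from h import *
delta([ 0.4285,-0.0858,.214],97.5)
```

```text
t 9.15 pos [ 0.5211 -0.0727  0.2138] zax [-0.002  -0.0058 -1.    ] yawy 97.5 F [ 0.13 -3.34 -1.5 ] T [-0.853 -0.061 -0.033] w 0.2037
local [93.5 -1.   0.1] mm twist -0.0
```

Request:
jog_arm([
  {"translation":[-0.002,0,0],"twist":0,"jaw":0.005},
  {"translation":[-0.004,0,0],"twist":0,"jaw":0.005},
  {"translation":[-0.006,0,0],"twist":0,"jaw":0.005},
])

```text
time: 9.45
position: [0.5273, -0.0718, 0.2138]
tool_rot: [-0.065, 0.998, -0.003, -0.001]
contact_force: [0.6, -2.6, -1.3]
gripper_width: 0.203
```

Request:
jog_arm([
  {"translation":[-0.002,0,0],"twist":0,"jaw":0.005},
  {"translation":[-0.003,0,0],"twist":0,"jaw":0.005},
  {"translation":[-0.004,0,0],"twist":0,"jaw":0.005},
])

```text
time: 9.75
position: [0.5319, -0.0711, 0.2139]
tool_rot: [-0.065, 0.998, -0.002, -0.0]
contact_force: [2.1, -1.8, -1.8]
gripper_width: 0.205
```

Run:
```python
from h import *
delta([ 0.4285,-0.0858,.214],97.5)
```

```text
t 9.75 pos [ 0.5319 -0.0711  0.2139] zax [-6.e-04 -5.e-03 -1.e+00] yawy 97.51 F [ 2.06 -1.79 -1.81] T [-0.463 -0.545 -0.047] w 0.2051
local [ 1.045e+02 -1.100e+00  1.000e-01] mm twist 0.01
```

Request:
jog_arm([
  {"translation":[-0.001,0,0],"twist":0,"jaw":0.005},
  {"translation":[-0.002,0,0],"twist":0,"jaw":0.005},
])

```text
time: 9.95
position: [0.5336, -0.07, 0.2139]
tool_rot: [-0.066, 0.998, -0.002, -0.001]
contact_force: [0.9, 0.0, -1.1]
gripper_width: 0.203
```

Request:
jog_arm([
  {"translation":[-0.001,0,0],"twist":0,"jaw":0.005},
  {"translation":[-0.002,0,0],"twist":0,"jaw":0.005},
])

```text
time: 10.15
position: [0.5352, -0.0692, 0.2138]
tool_rot: [-0.066, 0.998, -0.001, -0.001]
contact_force: [-0.2, 0.1, -1.7]
gripper_width: 0.204
```

Request:
jog_arm([
  {"translation":[-0.001,0,0],"twist":0,"jaw":0.005},
  {"translation":[-0.001,0,0],"twist":0,"jaw":0.005},
])

```text
time: 10.35
position: [0.536, -0.0689, 0.2137]
tool_rot: [-0.066, 0.998, -0.001, -0.001]
contact_force: [-0.4, 0.0, -0.5]
gripper_width: 0.203
```

Request:
jog_arm([
  {"translation":[-0.001,0,0],"twist":0,"jaw":0.005},
  {"translation":[-0.001,0,0],"twist":0,"jaw":0.005},
])

```text
time: 10.55
position: [0.5364, -0.0688, 0.2135]
tool_rot: [-0.066, 0.998, -0.001, -0.002]
contact_force: [-0.8, -1.7, -0.7]
gripper_width: 0.205
```

Run:
```python
from h import *
delta([ 0.4285,-0.0858,.214],97.5)
```

```text
t 10.55 pos [ 0.5364 -0.0688  0.2135] zax [-0.0043 -0.0018 -1.    ] yawy 97.55 F [-0.84 -1.66 -0.71] T [-0.084  0.44  -0.062] w 0.2054
local [109.2  -2.7   0. ] mm twist 0.05
```

Request:
jog_arm([
  {"translation":[-0.001,0,0],"twist":0,"jaw":0.005},
  {"translation":[-0.0015,0,0],"twist":0,"jaw":0.005},
  {"translation":[-0.0015,0,0],"twist":0,"jaw":0.005},
])

```text
time: 10.85
position: [0.5372, -0.0687, 0.2134]
tool_rot: [-0.066, 0.998, -0.001, -0.003]
contact_force: [-3.9, -1.2, 0.9]
gripper_width: 0.201
```

Run:
```python
from h import *
delta([ 0.4285,-0.0858,.214],97.5)
```

```text
t 10.85 pos [ 0.5372 -0.0687  0.2134] zax [-0.0059 -0.002  -1.    ] yawy 97.53 F [-3.88 -1.23  0.87] T [-0.251  0.829 -0.057] w 0.2014
local [ 1.1e+02 -2.7e+00  1.0e-01] mm twist 0.03
```

Contact is at 4 N with the catch passed, and the back sits at about −56 mm, so d is about +8, which matches the camera estimate. Next I lower.

Request:
jog_arm([
  {"translation":[0.0003,0,0.002],"twist":0,"jaw":0.005},
  {"translation":[0.0003,0,0.004],"twist":0,"jaw":0.005},
  {"translation":[0.0003,0,0.006],"twist":0,"jaw":0.005},
  {"translation":[0.0003,0,0.006],"twist":0,"jaw":0.005},
])

```text
time: 11.25
position: [0.5367, -0.0686, 0.2068]
tool_rot: [-0.066, 0.998, -0.001, -0.003]
contact_force: [-2.2, -0.4, -1.5]
gripper_width: 0.2
```

Run:
```python
from h import *
delta([ 0.4285,-0.0858,.214],97.5)
```

```text
t 11.25 pos [ 0.5367 -0.0686  0.2068] zax [-0.0064 -0.0017 -1.    ] yawy 97.54 F [-2.24 -0.39 -1.51] T [-0.129  0.558 -0.037] w 0.2002
local [109.5  -2.9  -6.5] mm twist 0.04
```

Request:
jog_arm([
  {"translation":[0,0,0.001],"twist":0,"jaw":0.005},
  {"translation":[0,0,0.001],"twist":0,"jaw":0.005},
])

```text
time: 11.45
position: [0.5367, -0.0685, 0.2056]
tool_rot: [-0.066, 0.998, -0.001, -0.003]
contact_force: [-3.1, -0.1, -2.1]
gripper_width: 0.206
```

Request:
jog_arm([
  {"translation":[0,0,0.001],"twist":0,"jaw":0.005},
  {"translation":[0,0,0.001],"twist":0,"jaw":0.005},
])

```text
time: 11.65
position: [0.5371, -0.0686, 0.2052]
tool_rot: [-0.066, 0.998, -0.001, -0.003]
contact_force: [-3.1, -0.5, 3.2]
gripper_width: 0.201
```

Run:
```python
from h import *
delta([ 0.4285,-0.0858,.214],97.5)
snap('scene','s8'); snap('wrist','w8')
crop('s8',310,165,160,130,5,'s8z')
```

```text
t 11.65 pos [ 0.5371 -0.0686  0.2052] zax [-0.0054 -0.0018 -1.    ] yawy 97.55 F [-3.13 -0.52  3.18] T [-0.072  0.753 -0.043] w 0.2007
local [110.   -2.8  -8.2] mm twist 0.05
```

View pics/s8z.png

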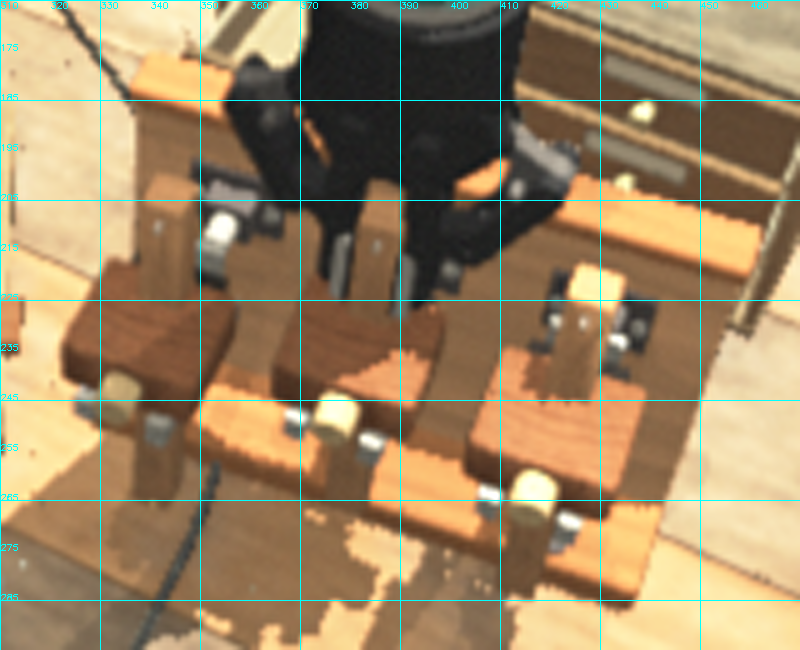

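Request:
jog_arm([
  {"translation":[0.0004,0,0],"twist":0,"jaw":0.015},
  {"translation":[0.0004,0,0],"twist":0,"jaw":0.018},
  {"translation":[0.0004,0,0],"twist":0,"jaw":0.021},
  {"translation":[0.0004,0,0],"twist":0,"jaw":0.025},
  {"translation":[0.0004,0,0],"twist":0,"jaw":0.03},
  {"translation":[0.0004,0,0],"twist":0,"jaw":0.034},
  {"translation":[0.0004,0,0],"twist":0,"jaw":0.034},
])

```text
time: 12.45
position: [0.5368, -0.0687, 0.2052]
tool_rot: [-0.066, 0.998, -0.001, -0.003]
contact_force: [-0.2, -0.1, -0.6]
gripper_width: 0.398
```

Run:
```python
from h import *
delta([ 0.4285,-0.0858,.214],97.5)
snap('scene','s9'); snap('wrist','w9')
crop('s9',310,165,160,130,5,'s9z')
```

```text
t 12.45 pos [ 0.5368 -0.0687  0.2052] zax [-0.0051 -0.0018 -1.    ] yawy 97.55 F [-0.24 -0.08 -0.57] T [0.074 0.045 0.02 ] w 0.3981
local [109.7  -2.8  -8.2] mm twist 0.05
```

View pics/w9.png

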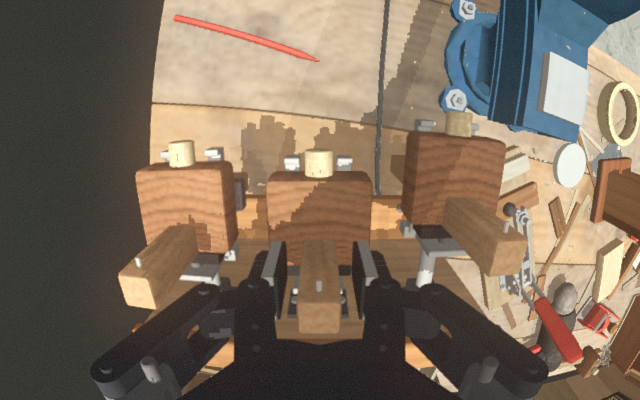

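View pics/s9z.png

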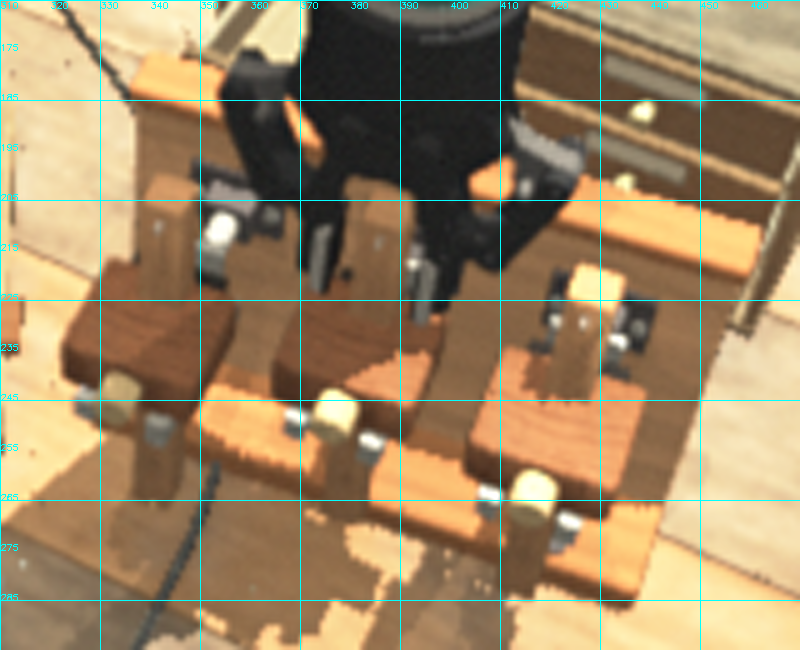

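The jaws are clear on both sides and the gauge hasn't moved. Next I retract straight up, then back toward the robot.

Request:
jog_arm([
  {"translation":[0,0,-0.01],"twist":0,"jaw":0.034},
  {"translation":[0,0,-0.03],"twist":0,"jaw":0.034},
  {"translation":[0,0,-0.06],"twist":0,"jaw":0.034},
  {"translation":[0,0,-0.09],"twist":0,"jaw":0.034},
  {"translation":[0,0,-0.12],"twist":0,"jaw":0.034},
  {"translation":[0.03,0,-0.14],"twist":0,"jaw":0.034},
  {"translation":[0.07,0,-0.15],"twist":0,"jaw":0.034},
  {"translation":[0.11,0,-0.15],"twist":0,"jaw":0.034},
  {"translation":[0.12,0,-0.15],"twist":0,"jaw":0.034},
  {"translation":[0.12,0,-0.15],"twist":0,"jaw":0.034},
])

```text
time: 13.55
position: [0.4178, -0.0843, 0.3569]
tool_rot: [-0.065, 0.998, -0.001, -0.002]
contact_force: [0.8, -0.3, 0.2]
gripper_width: 0.397
```

Request:
jog_arm([
  {"translation":[0,0.04,0],"twist":0,"jaw":0.034},
  {"translation":[0,0.08,0],"twist":0,"jaw":0.034},
  {"translation":[0,0.12,0],"twist":0,"jaw":0.034},
  {"translation":[0,0.16,0],"twist":0,"jaw":0.034},
  {"translation":[0,0.2,0],"twist":0,"jaw":0.034},
  {"translation":[0,0.24,0],"twist":0,"jaw":0.034},
  {"translation":[0,0.25,0],"twist":0,"jaw":0.034},
  {"translation":[0,0.25,0],"twist":0,"jaw":0.034},
])

```text
time: 14.35
position: [0.3859, 0.1652, 0.3562]
tool_rot: [-0.067, 0.998, -0.001, -0.002]
contact_force: [-0.1, 0.4, 0.5]
gripper_width: 0.396
```

Run:
```python
from h import *
delta([ 0.4285,-0.0858,.214],97.5)
snap('scene','s10'); snap('top','t10')
crop('s10',310,165,160,130,5,'s10z');crop('t10',335,150,150,115,5,'t10z')
```

```text
t 14.35 pos [0.3859 0.1652 0.3562] zax [-0.0032 -0.0025 -1.    ] yawy 97.7 F [-0.07  0.4   0.45] T [-0.034  0.01  -0.056] w 0.3955
local [  -9.1 -254.2  142.7] mm twist 0.2
```

View pics/s10z.png

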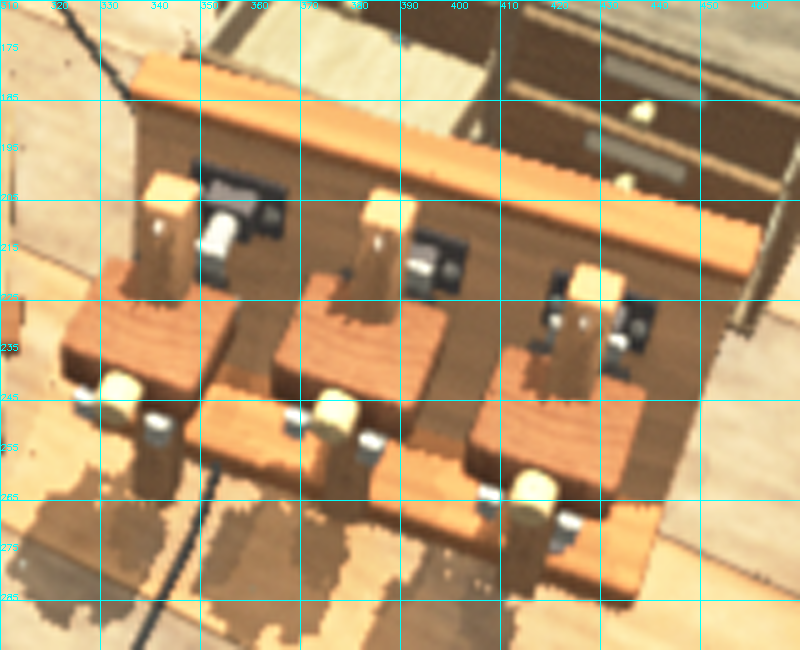

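View pics/t10z.png

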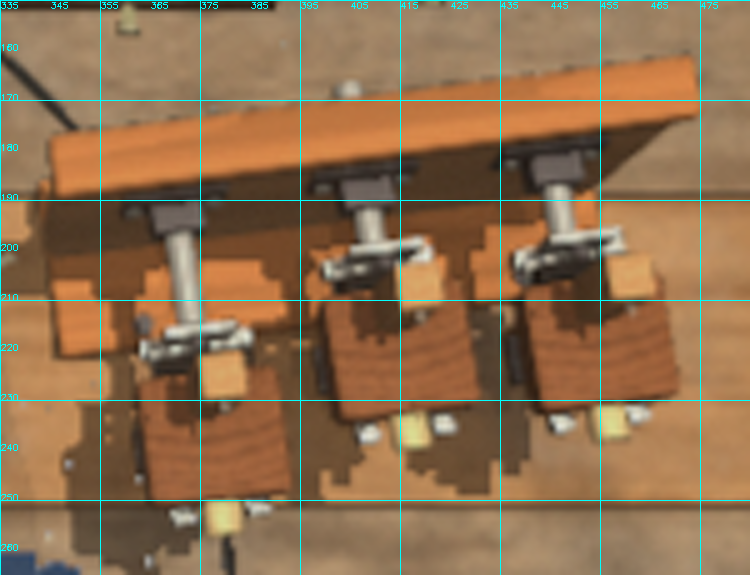

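It hangs level behind the tips, looking the same as its neighbours. I'll check the numbers before handing in.

Run:
```python
from h import *
t,s=ld('t10'),ld('s10')
a=np.radians(7.5);u=np.array([np.cos(a),np.sin(a)]);v=np.array([-u[1],u[0]])
for n,pt,ps in [('gauge',(335+420/5,150+280/5),(310+390/5,165+212/5)),('left',(335+224/5,150+374/5),(310+171/5,165+195/5)),('right',(335+632/5,150+275/5),(310+597/5,165+288/5))]:
    X,e=tri(t,pt,s,ps); r=X[:2]-[.602,-.063]; print(n,np.round(X,4),'err',round(e,4),'hook xy',np.round([r@u+.009,r@v],4))
a0,b0=cv2.imread('pics/scene0.png'),cv2.imread('pics/s10.png')
for n,(x0,x1,y0,y1) in {'b':(322,358,195,270),'c':(402,440,215,285)}.items():
    d=cv2.absdiff(a0,b0)[y0:y1,x0:x1]; print(n,d.mean(), (d.max(2)>40).mean(), cv2.phaseCorrelate(cv2.cvtColor(a0,6)[y0:y1,x0:x1].astype(float),cv2.cvtColor(b0,6)[y0:y1,x0:x1].astype(float)))
```

```text
gauge [ 0.5407 -0.0702  0.2331] err 0.0005 hook xy [-0.0527  0.0009]
left [0.5048 0.0048 0.2349] err 0.0006 hook xy [-0.0786  0.08  ]
right [ 0.5425 -0.151   0.2358] err 0.0007 hook xy [-0.0615 -0.0795]
b 1.2412345679012347 0.004814814814814815 ((-0.012769100240312525, 0.5376952678188189), 0.9805646943299261)
c 0.9682957393483709 0.0 ((0.013168231649299145, -0.030762715503300342), 1.0008120980010948)
```

```bash
python3 -c "
from workcell import robot
print(robot.finish_job())"
```

```text
the job is handed in; nothing more can be done
None
```

The gauge is hanging on the empty middle hook, and I handed the job in at about 14.4 s. I took it out of the stand, lined it up with the prongs using the wrist camera, and eased it past the roller catch. At the buffer I pressed with about 4 N, then lowered it onto both prongs and let go. The hook turned out to be set about 8 mm nearer the board.

The last pictures and measurements showed:
- **Position:** the gauge's back is about 53 mm out from the board and 1 mm off mid-hook. Its top is at 0.233 m, which puts its origin 17 mm below the prong tops.
- **Posture:** it looks upright, with its fence flat behind the tips and facing the robot.
- **Neighbours:** one gauge matches its starting picture to within 0.05 pixel. The other differs by at most half a pixel, with almost no pixels changed.
- **Robot:** the arm is clear and touching nothing.

**Not directly checked:** I couldn't see or read the catch itself. I judged it past from the sideways force, which rose to about 3.5 N and then dropped to zero just before the buffer.

**Disagreement:** the cameras differed by about 2 mm on the prongs' sideways position. I set a position between them, and the beam went in without jamming.

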